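# Unload a sealed deep-well plate and hold it home against the sprung nest plunger

### The job

The steel pot has been weighing down the film on the sealed well plate: lift it off by its handle and set it down, without dropping it, upright and wholly on the round cork mat, and let go of it. Then push the plate along the nest, against the sprung plunger, until it sits square and firmly against the two hard stops, and finish while still holding it pressed there (the plunger pushes it back if you let go). Leave the tip box, tube rack and bottle where they are.

Things in the scene. Friction and masses are not known exactly. Their poses are not given: they have to be found in the camera images.
- nest: Fixed aluminium plate nest, deck 270 x 130 mm, top 12 mm above the bench. Origin on the bench plane, on the lane's centre line; x = push direction, away from the robot (yaw up to 0.3), z up. Deck from x -130 to +140. Two rails (inner faces y = +-45, top 22 mm above bench, x -115 to +75) guide the plate. Near end open; at the far end stops, plunger and its grey block (x 107 to 137, 52 mm high).
- stops: The two fixed dark steel hard stops of the nest, 20 x 20 x 30 mm, at y = +-32 mm. The frame is the same as the nest's (same origin and axes); their contact faces look towards -x and lie at x = +75 mm.
- plunger (a joint): Travel of the sprung plunger in m: 0 = fully out, grows as it is pushed along the nest's +x; 0.014 when the plate is against the stops. The spring needs 3.5 N to start and 7 N at the stops (250 N/m); with friction, reaching the stops takes about 8 to 11 N of push, so 15 to 20 N holds the plate firmly on them.
- plunger_tip (a point): Centre of the plunger's round flat steel tip (18 mm across), on the lane's centre line, 34 mm above the bench. At rest it stands 14 mm in front of the stop faces (nest x = +61 mm) and moves with the plunger.
- plate_center (a point): Centre (half-way up) of the loose white sealed well plate, 127 (x) x 85 (y) x 41 mm, 0.15 to 0.26 kg, on the deck between the rails (2.5 mm play each side), axes like the nest's. Flat upright end faces at x +-63.5 mm; push the near one at its middle with the shut fingers, 10 to 30 mm above the deck. Home: centre at nest x = +11.5 mm; it starts 25 to 45 mm short of that.
- pot_center (a point): Centre (half-way up, 35 mm above its underside) of the lidded steel weight pot: 72 mm diameter (lid 75), 70 mm high without the handle, 0.4 to 0.75 kg, z up. It stands on the plate at the start.
- pot_handle (a point): Middle of the pot's handle bar: a round 10 mm bar, horizontal along this frame's y, 60 mm between its uprights' centres, 115 mm above the pot's underside (80 mm above pot_center); 40 mm free between the bar and the lid. Take it from above, closing along this frame's x.
- mat_top (a point): Centre of the top face of the fixed round cork mat, 130 mm diameter, 4 mm thick, on the bench to the left or right of the nest.
- tip_box: Bystander: blue pipette-tip box with a clear lid, 118 x 80 x 62 mm, origin under its centre, on the other side of the nest from the mat.
- tube_rack: Bystander: grey tube rack with five capped tubes, 60 x 150 x 68 mm, origin under its centre.
- bottle: Bystander: glass reagent bottle, 70 mm diameter, 130 mm high, origin under its centre.

How it is judged:
On the way, in this order (a step that is already met when the one before it is completed fails the run):
1. the pot is lifted clear off the plate (z of pot_center in the frame of plate_center above 0.07 m and contact force between pot and plate below 0.05 N), for 0.1 s.
2. the pot stands upright on the cork mat, let go, and the plunger is not yet pressed (horizontal distance between pot_center and mat_top below 0.029 m and z of pot_center in the frame of mat_top between 0.03 and 0.04 m and angle between pot_center's own z axis and vertical below 0.08 rad and contact force between each of the fingers, the arm and pot below 0.1 N and linear speed of pot below 0.02 m/s and value of joint plunger below 0.004 m), for 0.2 s.
3. the plate is pressed home against both stops by the robot (x of plate_center in the frame of nest above 0.0095 m and value of joint plunger above 0.012 m and contact force between plate and stops above 1 N and contact force between any of the fingers, the arm and plate above 4 N and angle between the x axis of plate_center and the x axis of nest, either way round below 0.025 rad and angle between plate_center's own z axis and vertical below 0.03 rad and z of plate_center in the frame of nest below 0.0355 m), for 0.5 s.
At the end, for the whole second after the job is handed in: Pot upright on the mat (centres within 29 mm, tilt under 0.08 rad), at rest, untouched. Robot pushes the plate with over 4 N: plate flat, square within 0.025 rad, within 2 mm of home, over 1 N on the stops, plunger in more than 12 mm (all of step 3 and horizontal distance between pot_center and mat_top below 0.029 m and z of pot_center in the frame of mat_top between 0.03 and 0.04 m and angle between pot_center's own z axis and vertical below 0.08 rad and contact force between each of the fingers, the arm and pot below 0.1 N and linear speed of pot below 0.02 m/s); the arm keeps its last pose, push and grip.
It fails at once if the pot is dropped (falls faster than 0.35 m/s with no hand on it) (contact force between each of the fingers, the arm and pot below 0.05 N and linear speed of pot above 0.35 m/s).
It fails at once if the pot is tipped over (angle between pot_center's own z axis and vertical above 0.7 rad).
It fails at once if a bystander is displaced by more than 15 mm or tipped (distance of any of tip_box, tube_rack, bottle from where it was at the start of the episode above 0.015 m or angle between any of tip_box, tube_rack, bottle's own z axis and vertical above 0.3 rad).
It also fails if it takes over 67 s, if anything falls off the work surface, if the arm or the gripper's body presses on something with over 40 N, if the wrist force passes 120 N, or if a joint passes its speed limit or range.

### The arm

A 6-joint arm with a two-finger parallel gripper is mounted at the origin on the work surface. World frame = base frame: x ahead of the robot, y to its left, z up, the work surface at z = 0. Lengths are in m, angles in rad, forces in N, time in s.
With the tool pointing down it reaches from about 0.325 to 1 m from the base axis. Payload 5.1 kg.
Tool frame: the origin (TCP) lies at the very end of the fingers, on their centre line; the grasp point (between the pads) lies 19 mm behind it; x points along the fingers, y is the direction in which the jaws open and shut, and the axes are right-handed (so a half turn about x gives the same grasp; the last joint's range is limited). The gripper opens to 85 mm and grips with 20 to 120 N. Pads are 22 mm wide; open, the fingers measure 114 mm over their backs; the gripper's body (76 mm by 85 mm) begins 54 mm behind the grasp point. The pads swing forward as they close: fully open they stand 13 mm farther back than shut.
Start: joints at [1.111, 0.124, 1.65, -0, 1.367, -0.083], TCP at [0.239, 0.604, 0.231] pointing down, gripper open.
Joint ranges: [-2.61, 2.61], [-1.02, 2.33], [0.03, 2.71], [-1.35, 4.49], [0.32, 2.68], [-2.91, 2.91]. Speed limits (rad/s): [2.57, 2.57, 3.14, 3.14, 3.14, 3.14].

### API

Orientations are given as a rotation vector (axis times angle).
In Python, from station import manip gives the robot as it stands. The module is installed in compiled form; this text tells all that it offers.
- The arm moves only by the tool arm_command, never from a script. Its argument "deltas" is a list of rows, each an object of numbers: "dx", "dy", "dz": the shift along the world's x, y, z in m; "rx", "ry", "rz": the turn, a rotation vector about the world's x, y, z in degrees; "grip": the gripper command: -1 is shut, 1 is fully open, values between are in proportion. In form: [{"dx": .., "dy": .., "dz": .., "rx": .., "ry": .., "rz": .., "grip": ..}, ...]. A call has exactly 10 rows; each row shifts and turns the commanded pose from where the row before left it; what a row does not reach is not made up. A row lasts 1/12 s, in which the tool goes at most 41.7 mm and 7.16 degrees, less where a joint would pass 70% of its speed; a pose out of reach is approached as far as the arm can. A call is refused whole if a number of a shift passes 0.0417 or a number of a turn 7.16, either way. A call with a gripper value outside its range is refused whole. The fingers move at their own pace and stop on an object; "force" is the grip in N (left out, the last holds). Time passes only in rows, so rows that do not move let the fingers close, or fill a call up. It gives the time, the measured TCP pose, the force and the opening at its end, in the units of the state.
- manip.get_state(): the state, without advancing time (a new reading comes with each control period).
- manip.grab_frame(name): name is "scene" or "top" or "wrist"; returns a dict with "img" (384x512x3 uint8, red, green, blue), "intrinsics" (3x3 intrinsics, pixels), "rvec" (rotation vector, rad) and "tvec" (3), from world to camera coordinates, as OpenCV has them. Camera axes: x right, y down, z forward; pixel columns grow to the right and rows downward; lengths in m; the calibration is good to about 2 mm. A picture is of the moment at which its call begins. There is no depth.
- manip.finish_job(): hands the job in, once; it reports no verdict.
Trained networks look in a picture, given as the dict that the camera call returned (one of the last four; its "shot" number tells which), for a name from the list of things; names that differ only in an ending like _2 or _b are one class to them, and where a whole thing is asked for, a point or a joint stands for the part that bears it (a point fixed in the world has none). Each returns a list of dicts, best first, with "p" (0 to 1); they miss things now and then, are a little off and sometimes report something else, mostly with a low value. They report only what shows in the picture. A call takes as long as a camera call.
- manip.boxes_of(picture, label): "box" ([left, top, right, bottom] in pixels, round what is visible of it).
- manip.masks_of(picture, label): "mask" (384x512 bool, what is visible of it) and "box" ([left, top, right, bottom] in pixels, round what is visible of it).
- manip.pinpoint(picture, label): "centre" ([row, column] in pixels: a listed point, or the origin of a listed thing).
The state is a dict: "clock": time; "joints": joint angles; "joint_vel": joint speeds; "effort": joint torques, N m; "ee_pos": TCP position; "ee_rot": TCP orientation; "ft_force": force on the tool from outside, world axes, zero at the start; "torque": the same for the moment, N m; "finger_gap": opening from 0.0 (shut) to 1.0 (fully open).
Only numpy, scipy, OpenCV 4.12 (cv2) and the standard library are available. Lean on these libraries where they do the work, as an engineer would, in place of code of your own. Each camera call takes 0.05 s, during which the arm holds its last target.

## Working session

There is one attempt and no reset: what is moved stays moved. The work goes in short steps, Python scripts to look and compute and a tool call to move; the robot and the scene stay as the last step left them, time stands still between calls to the robot, and variables do not carry over. Pictures are saved under pics/ and viewed, and the job is handed in when it is done.

Besides the shell and the picture viewer there is one more tool, called after ">>>" as name(argument=value, ...) on one line, values as JSON. arm_command: Moves the arm, as the interface text tells. Its arguments: {"type":"object","properties":{"deltas":{"type":"array"},"force":{"type":"number"}},"required":["deltas"]}

```bash
mkdir -p pics; cat > h.py <<'E'
from station import manip
import numpy as np, cv2
def shot(cam,name=None):
    f=manip.grab_frame(cam)
    if name: cv2.imwrite(f'pics/{name}.png',cv2.cvtColor(f['img'],cv2.COLOR_RGB2BGR))
    return f
def ray(f,rc):
    R=cv2.Rodrigues(np.array(f['rvec'],float))[0];t=np.array(f['tvec'],float).ravel()
    d=R.T@np.linalg.inv(np.array(f['intrinsics']))@np.array([rc[1],rc[0],1.]);c=-R.T@t
    return c,d/np.linalg.norm(d)
def atz(f,rc,z):
    c,d=ray(f,rc);return c+d*(z-c[2])/d[2]
def proj(f,P):
    return cv2.projectPoints(np.array(P,float).reshape(-1,1,3),np.array(f['rvec'],float),np.array(f['tvec'],float),np.array(f['intrinsics'],float),None)[0].reshape(-1,2)
def tri(rs):
    A=sum(np.eye(3)-np.outer(d,d) for c,d in rs);b=sum((np.eye(3)-np.outer(d,d))@c for c,d in rs)
    return np.linalg.solve(A,b)
E
python3 - <<'E'
from h import *
np.set_printoptions(precision=4,suppress=True)
s=manip.get_state();print(s['clock'],s['ee_pos'],s['ee_rot'],s['ft_force'])
fs={c:shot(c,c+'0') for c in ('scene','top','wrist')}
Z=dict(nest=0,stops=0,plunger_tip=.034,plate_center=.0325,pot_center=.088,pot_handle=.168,mat_top=.004,tip_box=0,tube_rack=0,bottle=0)
for n,z in Z.items():
    rs=[]
    for c in ('scene','top','wrist'):
        r=manip.pinpoint(fs[c],n)
        for q in r[:2]: print(n,c,np.round(q['centre'],1),round(q['p'],2),atz(fs[c],q['centre'],z))
        if r and r[0]['p']>.5: rs.append(ray(fs[c],r[0]['centre']))
    if len(rs)>1: print('   tri',tri(rs))
E
```

```text
0.0 [0.2389 0.6039 0.2301] [ 0.2941  1.5511 -0.2972] [-0.5434 -0.0227 -0.635 ]
nest scene [232.9 236.9] 0.77 [ 0.609  -0.0308  0.    ]
nest top [191. 281.] 0.7 [ 0.6031 -0.0305  0.    ]
   tri [ 0.6039 -0.0306 -0.0064]
plunger_tip scene [244.3 243.5] 0.52 [ 0.6698 -0.021   0.034 ]
plunger_tip top [165.6 274.6] 0.59 [ 0.667  -0.0119  0.034 ]
   tri [ 0.6673 -0.0164  0.03  ]
plate_center scene [217.5 238.9] 0.89 [ 0.5886 -0.024   0.0325]
plate_center top [195.7 278.8] 0.8 [ 0.5867 -0.0232  0.0325]
   tri [ 0.5869 -0.0236  0.0304]
pot_center scene [204.4 236.2] 0.72 [ 0.5956 -0.0307  0.088 ]
pot_center top [193.  284.5] 0.61 [ 0.5877 -0.0353  0.088 ]
pot_center top [227. 169.] 0.29 [0.5013 0.2511 0.088 ]
   tri [ 0.5889 -0.0329  0.0809]
pot_handle scene [176.2 236.6] 0.88 [ 0.5845 -0.0282  0.168 ]
pot_handle scene [217.9 238.8] 0.54 [ 0.7032 -0.0342  0.168 ]
pot_handle top [187.2 284.2] 0.73 [ 0.5922 -0.0304  0.168 ]
   tri [ 0.5914 -0.0294  0.175 ]
mat_top scene [195.3 142.1] 0.67 [ 0.4674 -0.2612  0.004 ]
mat_top top [239.2 362.1] 0.89 [ 0.4737 -0.2478  0.004 ]
   tri [ 0.4733 -0.2536  0.0082]
tip_box scene [188.1 345.2] 0.83 [0.4882 0.2645 0.    ]
tip_box top [226.6 168. ] 0.72 [0.5046 0.2745 0.    ]
   tri [0.5033 0.2644 0.0169]
tube_rack scene [256.4 381.6] 0.97 [0.71  0.296 0.   ]
tube_rack scene [187.6 345.9] 0.55 [0.4866 0.2667 0.    ]
tube_rack top [149.1 161.6] 0.77 [0.7177 0.299  0.    ]
   tri [0.7154 0.2948 0.0081]
bottle scene [273.3 131.2] 0.78 [ 0.7    -0.2756  0.    ]
bottle top [154.7 365.9] 0.81 [ 0.7051 -0.2644  0.    ]
   tri [ 0.7042 -0.2691  0.0041]
```

```bash
python3 -c "
import cv2
for c in ('scene','top'):
    a=cv2.imread(f'pics/{c}0.png')
    a=a[120:320,120:400]
    cv2.imwrite(f'pics/{c}0z.png',cv2.resize(a,None,fx=2.85,fy=2.85,interpolation=cv2.INTER_CUBIC))"
```

```text
(no output)
```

View pics/scene0z.png

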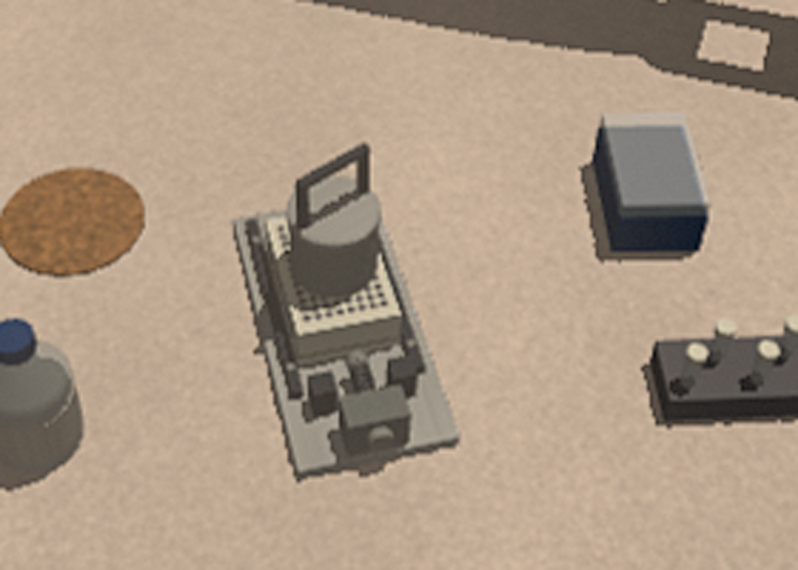

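View pics/top0z.png

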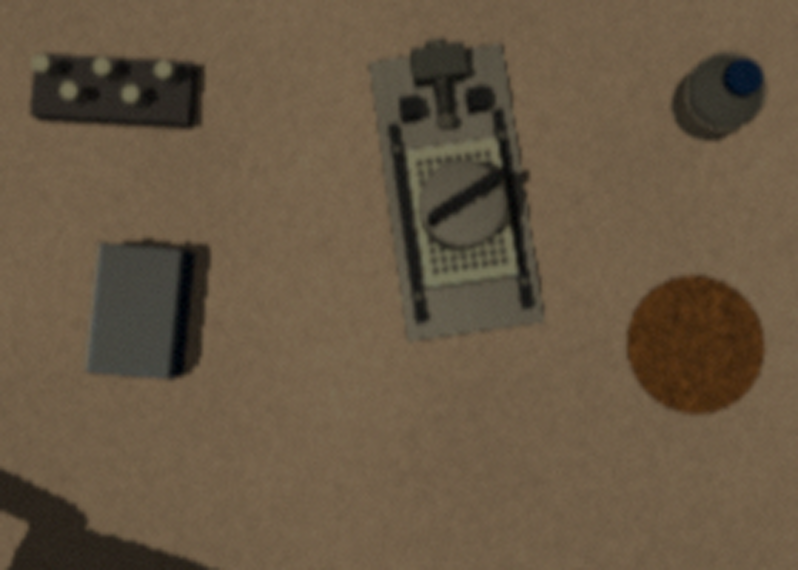

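View pics/top0.png

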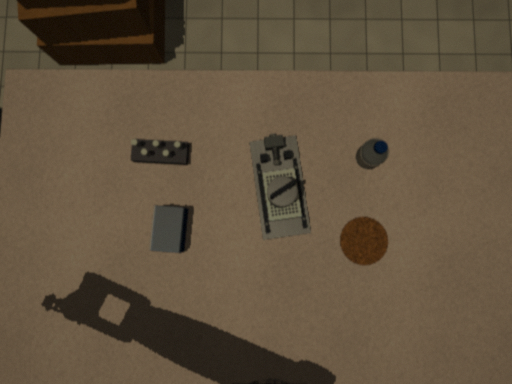

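```bash
python3 - <<'E'
from h import *
np.set_printoptions(precision=4,suppress=True)
fs={c:shot(c) for c in ('scene','top')}
z=lambda u,v:(v/2.85+120-.3,u/2.85+120-.3)
def L(c,pts,h):
    P=np.array([atz(fs[c],z(*p),h) for p in pts]);print(c,P[:,:2].tolist());return P
C=L('top',[(371,62),(502,45),(543,320),(410,339)],.012)
print('deck centre',C.mean(0), 'yaw', [np.arctan2(*(C[a]-C[b])[[1,0]]) for a,b in((0,3),(1,2))],np.arctan2(*-(C[1]-C[0])[[0,1]]))
C=L('scene',[(297,476),(458,438),(236,220)],.012); print(np.arctan2(*(C[0]-C[2])[[1,0]]))
for c,e in (('top',[(432,217),(500,176)]),('scene',[(301,188),(366,150)])):
    P=L(c,e,.168);print('handle mid',P.mean(0),'dir',np.arctan2(P[0,1]-P[1,1],P[0,0]-P[1,0]))
# mat by mask ellipse
for c in fs:
    for n,h in (('mat_top',.004),):
        m=manip.masks_of(fs[c],n)
        if m:
            mk=m[0]['mask'].astype(np.uint8);cn=max(cv2.findContours(mk,0,1)[0],key=len)[:,0]
            P=np.array([atz(fs[c],(y,x),h)[:2] for x,y in cn]);A=np.c_[2*P,np.ones(len(P))];s=np.linalg.lstsq(A,(P**2).sum(1),rcond=None)[0];print(n,c,s[:2],np.sqrt(s[2]+s[0]**2+s[1]**2))
E
```

```text
top [[0.7376450571326756, 0.055254404681313304], [0.7550362513722455, -0.07052878078564428], [0.49207669038538027, -0.10792212915426141], [0.4737466504859547, 0.016415875888764017]]
deck centre [ 0.6146 -0.0267  0.012 ] yaw [np.float64(0.14612330546421654), np.float64(0.14125485469896523)] -0.13739219009702996
scene [[0.7625179792895057, -0.07257093561811853], [0.7407879695624142, 0.05405640529380548], [0.4949416128223353, -0.10790956317094169]]
0.13130938828880315
top [[0.5719905058465062, -0.0006406626691636448], [0.6057000784863258, -0.05564108236328007]]
handle mid [ 0.5888 -0.0281  0.168 ] dir 2.1206447248292934
scene [[0.6107590225118753, -0.05478067099686186], [0.5749411788181131, -0.0018878615677470345]]
handle mid [ 0.5929 -0.0283  0.168 ] dir -0.9755519479826115
mat_top scene [ 0.4748 -0.2536] 0.06347278605717459
mat_top top [ 0.469  -0.2517] 0.06371012407185277
```

```bash
python3 - <<'E'
from h import *
np.set_printoptions(precision=4,suppress=True)
s=manip.get_state();R=cv2.Rodrigues(np.array(s['ee_rot']))[0];print(R, np.degrees(np.arctan2(R[1,1],R[0,1])),s['joints'],s['finger_gap'],s['clock'])
E
```

```text
[[-0.      0.368   0.9298]
 [-0.0001  0.9298 -0.368 ]
 [-1.     -0.0001  0.    ]] 68.40996237399176 [ 1.1114  0.1238  1.6503 -0.      1.3675 -0.0826] 1.0010391722705194 1.85
```

>>> arm_command(deltas=[{"dx":0.0175,"dy":-0.0316,"dz":0.001,"rz":-3.5,"grip":1},{"dx":0.0175,"dy":-0.0316,"dz":0.001,"rz":-3.5,"grip":1},{"dx":0.0175,"dy":-0.0316,"dz":0.001,"rz":-3.5,"grip":1},{"dx":0.0175,"dy":-0.0316,"dz":0.001,"rz":-3.5,"grip":1},{"dx":0.0175,"dy":-0.0316,"dz":0.001,"rz":-3.5,"grip":1},{"dx":0.0175,"dy":-0.0316,"dz":0.001,"rz":-3.5,"grip":1},{"dx":0.0175,"dy":-0.0316,"dz":0.001,"rz":-3.5,"grip":1},{"dx":0.0175,"dy":-0.0316,"dz":0.001,"rz":-3.5,"grip":1},{"dx":0.0175,"dy":-0.0316,"dz":0.001,"rz":-3.5,"grip":1},{"dx":0.0175,"dy":-0.0316,"dz":0.001,"rz":-4,"grip":1}])

```text
$.deltas[0]: bad value
```

>>> arm_command(deltas=[{"dx":0.0175,"dy":-0.0316,"dz":0.001,"grip":1},{"dx":0.0175,"dy":-0.0316,"dz":0.001,"grip":1},{"dx":0.0175,"dy":-0.0316,"dz":0.001,"grip":1},{"dx":0.0175,"dy":-0.0316,"dz":0.001,"grip":1},{"dx":0.0175,"dy":-0.0316,"dz":0.001,"grip":1},{"dx":0.0175,"dy":-0.0316,"dz":0.001,"grip":1},{"dx":0.0175,"dy":-0.0316,"dz":0.001,"grip":1},{"dx":0.0175,"dy":-0.0316,"dz":0.001,"grip":1},{"dx":0.0175,"dy":-0.0316,"dz":0.001,"grip":1},{"grip":1}])

```text
$.deltas[0]: bad value
```

```bash
python3 - <<'E'
from h import *
np.set_printoptions(precision=4,suppress=True)
s=manip.get_state();print(s['clock'],s['ee_pos'],s['ee_rot'],s['ft_force'])
f=shot('wrist','wrist1')
for n,z in (('pot_handle',.168),('plate_center',.0325),('nest',0)):
    for q in manip.pinpoint(f,n)[:2]: print(n,q['centre'],q['p'],atz(f,q['centre'],z))
E
```

```text
1.85 [0.2392 0.6044 0.2313] [ 0.2956  1.5505 -0.2957] [-0.3394  0.6838 -0.3036]
```

View pics/wrist1.png

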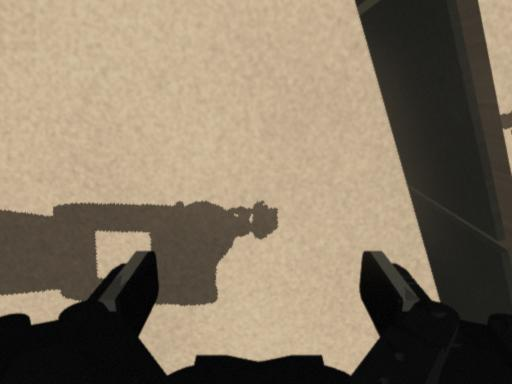

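The commands were refused because every row needs all keys, so nothing moved. The wrist picture shows only the bench and the arm's shadow, with the fingers at columns ~130 and ~385.

>>> arm_command(deltas=[{"dx":0.0175,"dy":-0.0316,"dz":0.001,"rx":0,"ry":0,"rz":-3.5,"grip":1},{"dx":0.0175,"dy":-0.0316,"dz":0.001,"rx":0,"ry":0,"rz":-3.5,"grip":1},{"dx":0.0175,"dy":-0.0316,"dz":0.001,"rx":0,"ry":0,"rz":-3.5,"grip":1},{"dx":0.0175,"dy":-0.0316,"dz":0.001,"rx":0,"ry":0,"rz":-3.5,"grip":1},{"dx":0.0175,"dy":-0.0316,"dz":0.001,"rx":0,"ry":0,"rz":-3.5,"grip":1},{"dx":0.0175,"dy":-0.0316,"dz":0.001,"rx":0,"ry":0,"rz":-3.5,"grip":1},{"dx":0.0175,"dy":-0.0316,"dz":0.001,"rx":0,"ry":0,"rz":-3.5,"grip":1},{"dx":0.0175,"dy":-0.0316,"dz":0.001,"rx":0,"ry":0,"rz":-3.5,"grip":1},{"dx":0.0175,"dy":-0.0316,"dz":0.001,"rx":0,"ry":0,"rz":-3.5,"grip":1},{"dx":0.0175,"dy":-0.0316,"dz":0.001,"rx":0,"ry":0,"rz":-4.1,"grip":1}])

```text
clock: 2.88
ee_pos: [0.4147, 0.2868, 0.2417]
ee_rot: [0.781, 1.426, -0.78]
ft_force: [0.6, -0.9, 0.4]
finger_gap: 1.006
```

>>> arm_command(deltas=[{"dx":0.0175,"dy":-0.0316,"dz":0.001,"rx":0,"ry":0,"rz":0,"grip":1},{"dx":0.0175,"dy":-0.0316,"dz":0.001,"rx":0,"ry":0,"rz":0,"grip":1},{"dx":0.0175,"dy":-0.0316,"dz":0.001,"rx":0,"ry":0,"rz":0,"grip":1},{"dx":0.0175,"dy":-0.0316,"dz":0.001,"rx":0,"ry":0,"rz":0,"grip":1},{"dx":0.0175,"dy":-0.0316,"dz":0.001,"rx":0,"ry":0,"rz":0,"grip":1},{"dx":0.0175,"dy":-0.0316,"dz":0.001,"rx":0,"ry":0,"rz":0,"grip":1},{"dx":0.0175,"dy":-0.0316,"dz":0.001,"rx":0,"ry":0,"rz":0,"grip":1},{"dx":0.0175,"dy":-0.0316,"dz":0.001,"rx":0,"ry":0,"rz":0,"grip":1},{"dx":0,"dy":0,"dz":0,"rx":0,"ry":0,"rz":0,"grip":1},{"dx":0,"dy":0,"dz":0,"rx":0,"ry":0,"rz":0,"grip":1}])

```text
clock: 3.72
ee_pos: [0.5546, 0.0341, 0.2492]
ee_rot: [0.78, 1.427, -0.78]
ft_force: [0.6, 0.7, 0.8]
finger_gap: 1.001
```

```bash
python3 - <<'E'
from h import *
np.set_printoptions(precision=4,suppress=True)
s=manip.get_state();print(s['clock'],s['ee_pos'],s['ee_rot'],s['ft_force'])
R=cv2.Rodrigues(np.array(s['ee_rot']))[0];print(R[:,0],np.degrees(np.arctan2(R[1,1],R[0,1])))
f=shot('wrist','wrist1')
for n,z in (('pot_handle',.168),('plate_center',.0325),('nest',0),('plunger_tip',.034),('pot_center',.088)):
    for q in manip.pinpoint(f,n)[:2]: print(n,q['centre'],q['p'],atz(f,q['centre'],z))
E
```

```text
3.7167 [0.5546 0.0341 0.2492] [ 0.7805  1.4266 -0.7804] [0.6021 0.7064 0.773 ]
[-0.0004  0.0003 -1.    ] 32.62592728726897
pot_handle [293.4, 254.2] 0.79 [ 0.591  -0.0285  0.168 ]
plate_center [292.2, 252.3] 0.33 [ 0.6334 -0.1028  0.0325]
nest [305.6, 84.6] 0.18 [ 0.4692 -0.2562  0.    ]
plunger_tip [252.5, 324.2] 0.95 [ 0.6744 -0.0142  0.034 ]
```

View pics/wrist1.png

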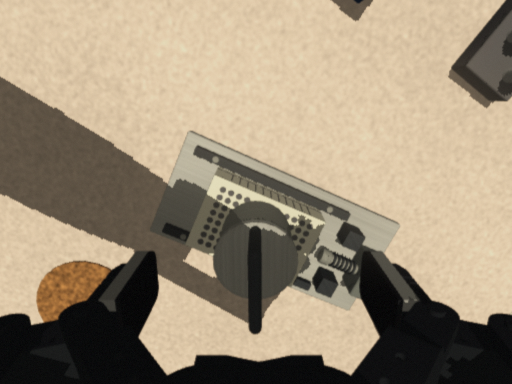

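The wrist picture shows the handle bar running vertically from (254,235) to (256,327), between the fingers and parallel to the pads. Network and earlier estimates agree on (0.591, -0.0285).

>>> arm_command(deltas=[{"dx":0.0182,"dy":-0.0313,"dz":0,"rx":0,"ry":0,"rz":0,"grip":1},{"dx":0.0182,"dy":-0.0313,"dz":0,"rx":0,"ry":0,"rz":0,"grip":1},{"dx":0,"dy":0,"dz":0,"rx":0,"ry":0,"rz":0,"grip":1},{"dx":0,"dy":0,"dz":-0.02,"rx":0,"ry":0,"rz":0,"grip":1},{"dx":0,"dy":0,"dz":-0.02,"rx":0,"ry":0,"rz":0,"grip":1},{"dx":0,"dy":0,"dz":-0.02,"rx":0,"ry":0,"rz":0,"grip":1},{"dx":0,"dy":0,"dz":-0.02,"rx":0,"ry":0,"rz":0,"grip":1},{"dx":0,"dy":0,"dz":-0.02,"rx":0,"ry":0,"rz":0,"grip":1},{"dx":0,"dy":0,"dz":0,"rx":0,"ry":0,"rz":0,"grip":1},{"dx":0,"dy":0,"dz":0,"rx":0,"ry":0,"rz":0,"grip":1}])

```text
clock: 4.85
ee_pos: [0.5896, -0.0261, 0.1482]
ee_rot: [0.777, 1.43, -0.778]
ft_force: [1.2, 0.4, -0.1]
finger_gap: 1.0
```

```bash
python3 - <<'E'
from h import *
np.set_printoptions(precision=4,suppress=True)
s=manip.get_state();print(s['clock'],s['ee_pos'],s['ft_force'])
f=shot('wrist','wrist2')
for q in manip.pinpoint(f,'pot_handle')[:2]: print(q['centre'],q['p'],atz(f,q['centre'],.168))
g=shot('scene','scene2');print(proj(g,[s['ee_pos']]))
a=cv2.imread('pics/scene2.png')[120:270,160:360];cv2.imwrite('pics/scene2z.png',cv2.resize(a,None,fx=4,fy=4))
E
```

```text
4.85 [ 0.5896 -0.0261  0.1482] [ 1.2459  0.4373 -0.1098]
[283.1, 258.2] 0.85 [ 0.5911 -0.0283  0.168 ]
[[237.8154 184.0689]]
```

View pics/wrist2.png

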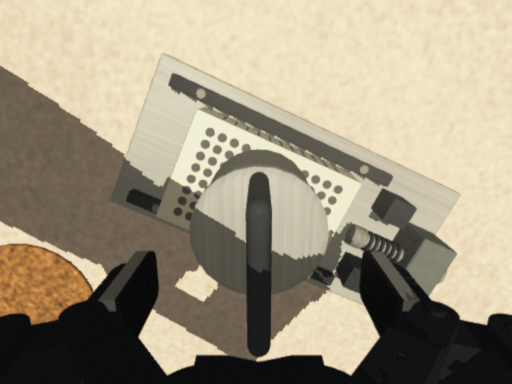

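View pics/scene2z.png

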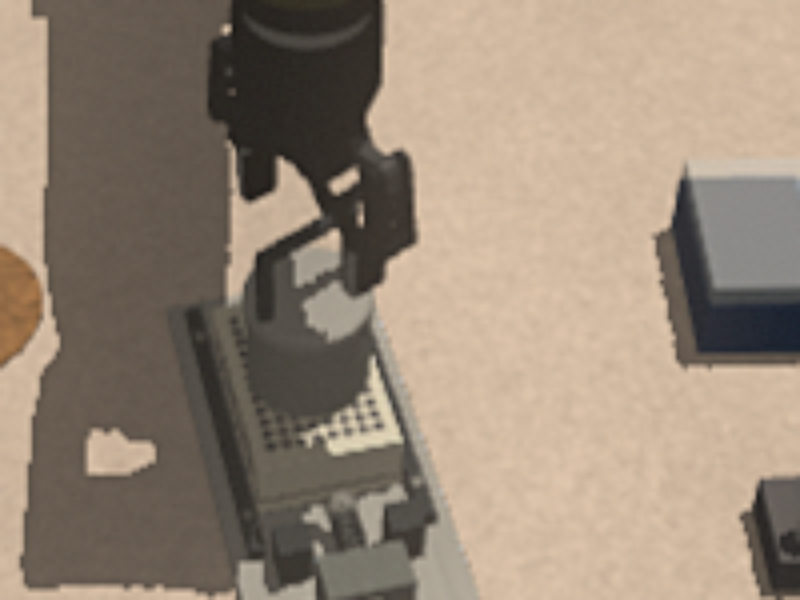

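Fingers straddle the bar, which is centred at column 259 between them. I'll close and lift.

>>> arm_command(deltas=[{"dx":0.001,"dy":-0.002,"dz":0,"rx":0,"ry":0,"rz":0,"grip":1},{"dx":0,"dy":0,"dz":0,"rx":0,"ry":0,"rz":0,"grip":-1},{"dx":0,"dy":0,"dz":0,"rx":0,"ry":0,"rz":0,"grip":-1},{"dx":0,"dy":0,"dz":0,"rx":0,"ry":0,"rz":0,"grip":-1},{"dx":0,"dy":0,"dz":0,"rx":0,"ry":0,"rz":0,"grip":-1},{"dx":0,"dy":0,"dz":0,"rx":0,"ry":0,"rz":0,"grip":-1},{"dx":0,"dy":0,"dz":0,"rx":0,"ry":0,"rz":0,"grip":-1},{"dx":0,"dy":0,"dz":0,"rx":0,"ry":0,"rz":0,"grip":-1},{"dx":0,"dy":0,"dz":0,"rx":0,"ry":0,"rz":0,"grip":-1},{"dx":0,"dy":0,"dz":0,"rx":0,"ry":0,"rz":0,"grip":-1}], force=70)

```text
clock: 5.83
ee_pos: [0.5915, -0.0291, 0.1494]
ee_rot: [0.778, 1.427, -0.778]
ft_force: [-1.1, -0.5, 0.4]
finger_gap: 0.093
```

>>> arm_command(deltas=[{"dx":0,"dy":0,"dz":0,"rx":0,"ry":0,"rz":0,"grip":-1},{"dx":0,"dy":0,"dz":0,"rx":0,"ry":0,"rz":0,"grip":-1},{"dx":0,"dy":0,"dz":0.005,"rx":0,"ry":0,"rz":0,"grip":-1},{"dx":0,"dy":0,"dz":0.01,"rx":0,"ry":0,"rz":0,"grip":-1},{"dx":0,"dy":0,"dz":0.015,"rx":0,"ry":0,"rz":0,"grip":-1},{"dx":0,"dy":0,"dz":0.015,"rx":0,"ry":0,"rz":0,"grip":-1},{"dx":0,"dy":0,"dz":0.015,"rx":0,"ry":0,"rz":0,"grip":-1},{"dx":0,"dy":0,"dz":0.01,"rx":0,"ry":0,"rz":0,"grip":-1},{"dx":0,"dy":0,"dz":0,"rx":0,"ry":0,"rz":0,"grip":-1},{"dx":0,"dy":0,"dz":0,"rx":0,"ry":0,"rz":0,"grip":-1}])

```text
clock: 6.67
ee_pos: [0.5916, -0.029, 0.2194]
ee_rot: [0.778, 1.427, -0.778]
ft_force: [-0.8, -0.5, -6.9]
finger_gap: 0.089
```

```bash
python3 - <<'E'
from h import *
np.set_printoptions(precision=4,suppress=True)
s=manip.get_state();print(s['clock'],s['ee_pos'],s['ft_force'],s['finger_gap'])
g=shot('scene','scene3');f=shot('wrist','wrist3')
a=cv2.imread('pics/scene3.png')[100:270,130:360];a=cv2.resize(a,None,fx=3.4,fy=3.4);cv2.imwrite('pics/scene3z.png',a)
for c in (g,f):
    for q in manip.pinpoint(c,'mat_top')[:1]: print(q['centre'],q['p'],atz(c,q['centre'],.004))
    for n in('pot_handle','pot_center'):
        for q in manip.pinpoint(c,n)[:1]: print(n,q['centre'],q['p'],atz(c,q['centre'],s['ee_pos'][2]+.019-.08*(n=='pot_center')))
E
```

```text
6.6667 [ 0.5916 -0.029   0.2194] [-0.843  -0.5482 -6.9008] 0.08882525237449822
[195.3, 142.5] 0.87 [ 0.4675 -0.2602  0.004 ]
pot_handle [152.9, 235.5] 0.57 [ 0.5862 -0.0301  0.2384]
pot_center [179.7, 237.4] 0.81 [ 0.5859 -0.0266  0.1584]
[263.5, 62.9] 0.6 [ 0.4659 -0.2505  0.004 ]
pot_handle [269.7, 258.9] 0.78 [ 0.5894 -0.0258  0.2384]
```

View pics/scene3z.png

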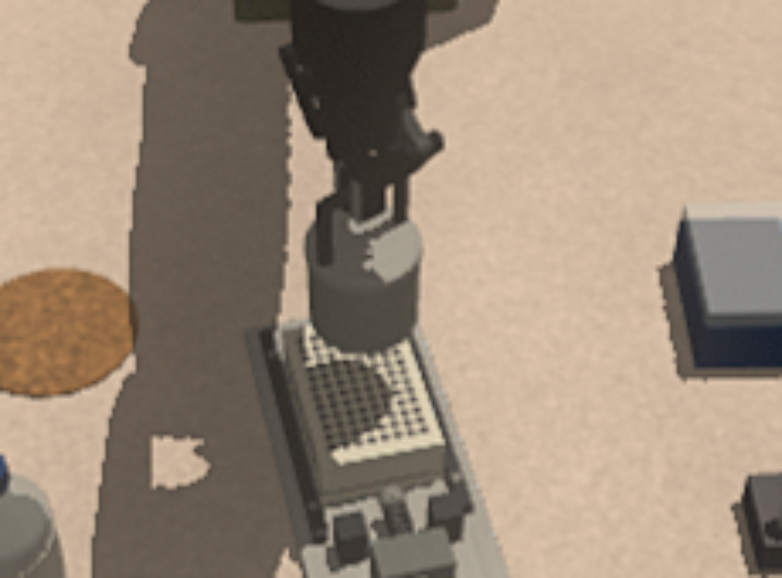

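View pics/wrist3.png

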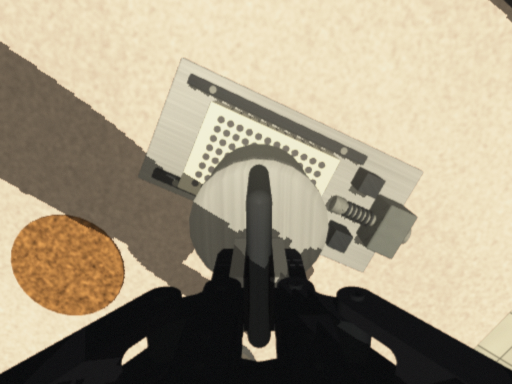

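Pot is held (6.9 N on the wrist, about 0.7 kg), hanging upright and clear of the plate. The mat is at left. I'll carry it over.

>>> arm_command(deltas=[{"dx":-0.006,"dy":-0.011,"dz":0,"rx":0,"ry":0,"rz":0,"grip":-1},{"dx":-0.012,"dy":-0.022,"dz":0,"rx":0,"ry":0,"rz":0,"grip":-1},{"dx":-0.017,"dy":-0.031,"dz":0,"rx":0,"ry":0,"rz":0,"grip":-1},{"dx":-0.017,"dy":-0.031,"dz":0,"rx":0,"ry":0,"rz":0,"grip":-1},{"dx":-0.017,"dy":-0.031,"dz":0,"rx":0,"ry":0,"rz":0,"grip":-1},{"dx":-0.017,"dy":-0.031,"dz":0,"rx":0,"ry":0,"rz":0,"grip":-1},{"dx":-0.017,"dy":-0.031,"dz":0,"rx":0,"ry":0,"rz":0,"grip":-1},{"dx":-0.012,"dy":-0.022,"dz":0,"rx":0,"ry":0,"rz":0,"grip":-1},{"dx":-0.006,"dy":-0.013,"dz":0,"rx":0,"ry":0,"rz":0,"grip":-1},{"dx":0,"dy":0,"dz":0,"rx":0,"ry":0,"rz":0,"grip":-1}])

```text
clock: 7.9
ee_pos: [0.4687, -0.2553, 0.2195]
ee_rot: [0.779, 1.425, -0.783]
ft_force: [-0.8, -1.1, -7.6]
finger_gap: 0.085
```

>>> arm_command(deltas=[{"dx":0,"dy":0,"dz":-0.015,"rx":0,"ry":0,"rz":0,"grip":-1},{"dx":0,"dy":0,"dz":-0.02,"rx":0,"ry":0,"rz":0,"grip":-1},{"dx":0,"dy":0,"dz":-0.02,"rx":0,"ry":0,"rz":0,"grip":-1},{"dx":0,"dy":0,"dz":-0.02,"rx":0,"ry":0,"rz":0,"grip":-1},{"dx":0,"dy":0,"dz":-0.015,"rx":0,"ry":0,"rz":0,"grip":-1},{"dx":0,"dy":0,"dz":-0.01,"rx":0,"ry":0,"rz":0,"grip":-1},{"dx":0,"dy":0,"dz":-0.006,"rx":0,"ry":0,"rz":0,"grip":-1},{"dx":0,"dy":0,"dz":0,"rx":0,"ry":0,"rz":0,"grip":-1},{"dx":0,"dy":0,"dz":0,"rx":0,"ry":0,"rz":0,"grip":-1},{"dx":0,"dy":0,"dz":0,"rx":0,"ry":0,"rz":0,"grip":-1}])

```text
clock: 8.73
ee_pos: [0.4715, -0.2526, 0.1148]
ee_rot: [0.777, 1.424, -0.778]
ft_force: [-0.2, 0.0, -6.5]
finger_gap: 0.089
```

```bash
python3 - <<'E'
from h import *
np.set_printoptions(precision=4,suppress=True)
s=manip.get_state();print(s['clock'],s['ee_pos'],s['ft_force'],s['finger_gap'])
g=shot('scene','scene4');f=shot('wrist','wrist4');t=shot('top','top4')
a=cv2.imread('pics/scene4.png')[130:280,60:260];a=cv2.resize(a,None,fx=4,fy=4);cv2.imwrite('pics/scene4z.png',a)
E
```

```text
8.7333 [ 0.4715 -0.2526  0.1148] [-0.2001  0.0215 -6.5356] 0.08915489315117539
```

View pics/scene4z.png

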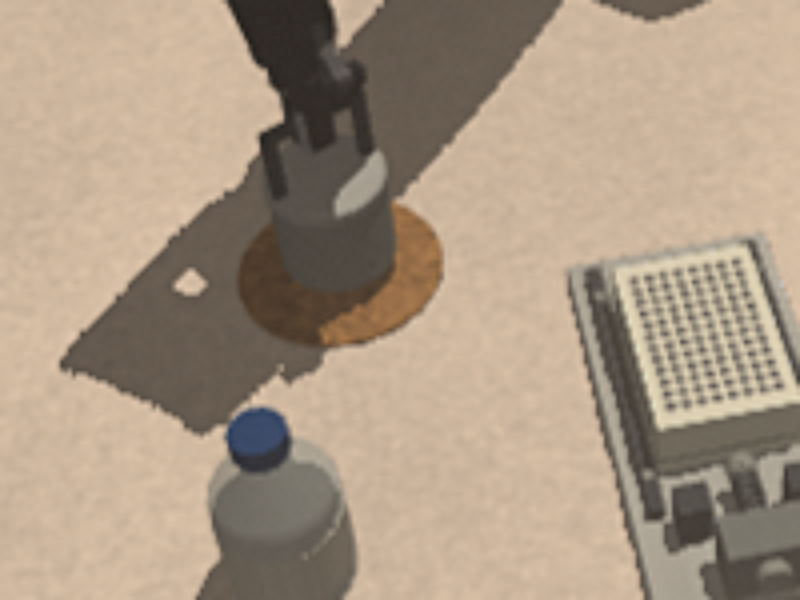

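View pics/wrist4.png

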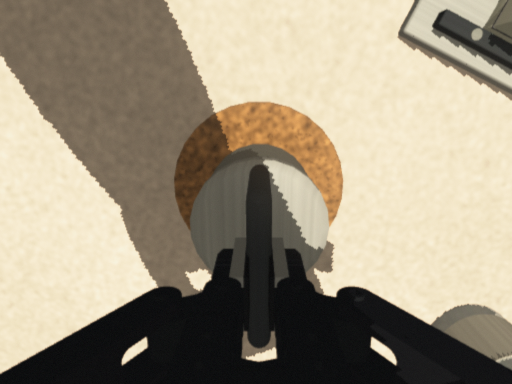

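Pot hangs over the mat, laterally centred (column 259 in the wrist view, within ~2 px in the scene view). I'll check the other direction.

```bash
python3 - <<'E'
from h import *
np.set_printoptions(precision=4,suppress=True)
s=manip.get_state()
f=shot('wrist')
R=cv2.Rodrigues(np.array(s['ee_rot']))[0]
img=f['img'].astype(int)
a=np.array([atz(f,p,.004) for p in ((102,259),(180,175),(180,342))]);print(a)
# circle centre from 3 pts
A=np.c_[2*a[:,:2],np.ones(3)];c=np.linalg.solve(A,(a[:,:2]**2).sum(1));print(c[:2],np.sqrt(c[2]+c[0]**2+c[1]**2))
E
```

```text
[[ 0.4373 -0.1987  0.004 ]
 [ 0.4148 -0.2811  0.004 ]
 [ 0.5211 -0.2127  0.004 ]]
[ 0.4714 -0.2523] 0.06353187468600055
```

Mat centre (0.4714, -0.2523) agrees with the TCP (0.4715, -0.2526). I'll lower it gently.

>>> arm_command(deltas=[{"dx":0,"dy":0,"dz":-0.004,"rx":0,"ry":0,"rz":0,"grip":-1},{"dx":0,"dy":0,"dz":-0.003,"rx":0,"ry":0,"rz":0,"grip":-1},{"dx":0,"dy":0,"dz":-0.002,"rx":0,"ry":0,"rz":0,"grip":-1},{"dx":0,"dy":0,"dz":-0.002,"rx":0,"ry":0,"rz":0,"grip":-1},{"dx":0,"dy":0,"dz":-0.001,"rx":0,"ry":0,"rz":0,"grip":-1},{"dx":0,"dy":0,"dz":-0.001,"rx":0,"ry":0,"rz":0,"grip":-1},{"dx":0,"dy":0,"dz":-0.001,"rx":0,"ry":0,"rz":0,"grip":-1},{"dx":0,"dy":0,"dz":0,"rx":0,"ry":0,"rz":0,"grip":-1},{"dx":0,"dy":0,"dz":0,"rx":0,"ry":0,"rz":0,"grip":-1},{"dx":0,"dy":0,"dz":0,"rx":0,"ry":0,"rz":0,"grip":-1}])

```text
clock: 9.77
ee_pos: [0.4712, -0.2523, 0.1006]
ee_rot: [0.778, 1.426, -0.778]
ft_force: [-2.4, 2.3, 3.8]
finger_gap: 0.088
```

Contact: the wrist force went from -6.9 to +3.8 N. I'll release it.

>>> arm_command(deltas=[{"dx":0,"dy":0,"dz":0.0005,"rx":0,"ry":0,"rz":0,"grip":-1},{"dx":0,"dy":0,"dz":0,"rx":0,"ry":0,"rz":0,"grip":-0.6},{"dx":0,"dy":0,"dz":0,"rx":0,"ry":0,"rz":0,"grip":-0.2},{"dx":0,"dy":0,"dz":0,"rx":0,"ry":0,"rz":0,"grip":0.2},{"dx":0,"dy":0,"dz":0,"rx":0,"ry":0,"rz":0,"grip":0.2},{"dx":0,"dy":0,"dz":0,"rx":0,"ry":0,"rz":0,"grip":0.2},{"dx":0,"dy":0,"dz":0,"rx":0,"ry":0,"rz":0,"grip":0.2},{"dx":0,"dy":0,"dz":0,"rx":0,"ry":0,"rz":0,"grip":0.2},{"dx":0,"dy":0,"dz":0,"rx":0,"ry":0,"rz":0,"grip":0.2},{"dx":0,"dy":0,"dz":0,"rx":0,"ry":0,"rz":0,"grip":0.2}])

```text
clock: 10.6
ee_pos: [0.4706, -0.252, 0.0998]
ee_rot: [0.778, 1.427, -0.778]
ft_force: [0.7, 0.1, 0.5]
finger_gap: 0.603
```

>>> arm_command(deltas=[{"dx":0,"dy":0,"dz":0.01,"rx":0,"ry":0,"rz":0,"grip":0.2},{"dx":0,"dy":0,"dz":0.02,"rx":0,"ry":0,"rz":0,"grip":0.2},{"dx":0,"dy":0,"dz":0.03,"rx":0,"ry":0,"rz":0,"grip":0.2},{"dx":0,"dy":0,"dz":0.03,"rx":0,"ry":0,"rz":0,"grip":0.2},{"dx":0,"dy":0,"dz":0.02,"rx":0,"ry":0,"rz":0,"grip":0.2},{"dx":0,"dy":0,"dz":0.02,"rx":0,"ry":0,"rz":0,"grip":0.2},{"dx":0,"dy":0,"dz":0,"rx":0,"ry":0,"rz":0,"grip":-0.5},{"dx":0,"dy":0,"dz":0,"rx":0,"ry":0,"rz":0,"grip":-1},{"dx":0,"dy":0,"dz":0,"rx":0,"ry":0,"rz":0,"grip":-1},{"dx":0,"dy":0,"dz":0,"rx":0,"ry":0,"rz":0,"grip":-1}])

```text
clock: 11.43
ee_pos: [0.4698, -0.2515, 0.228]
ee_rot: [0.778, 1.43, -0.778]
ft_force: [-0.2, 0.1, -0.5]
finger_gap: 0.037
```

```bash
python3 - <<'E'
from h import *
np.set_printoptions(precision=4,suppress=True)
s=manip.get_state();print(s['clock'],s['ee_pos'],s['ft_force'],s['finger_gap'])
g=shot('scene','scene5');t=shot('top','top5')
for n,z in (('pot_center',.039),('pot_handle',.119),('mat_top',.004),('plate_center',.0325),('plunger_tip',.034),('nest',0)):
  for c,i in (('s',g),('t',t)):
    for q in manip.pinpoint(i,n)[:1]: print(n,c,q['centre'],q['p'],atz(i,q['centre'],z))
a=cv2.imread('pics/scene5.png')[130:310,60:300];a=cv2.resize(a,None,fx=3.3,fy=3.3);cv2.imwrite('pics/scene5z.png',a)
a=cv2.imread('pics/top5.png')[125:245,230:390];a=cv2.resize(a,None,fx=5,fy=5,interpolation=cv2.INTER_CUBIC);cv2.imwrite('pics/top5z.png',a)
E
```

```text
11.4333 [ 0.4698 -0.2515  0.228 ] [-0.1934  0.1332 -0.4737] 0.03665381329813916
pot_center s [187.3, 142.5] 0.64 [ 0.4731 -0.2548  0.039 ]
pot_handle s [160.6, 138.2] 0.79 [ 0.4612 -0.2539  0.119 ]
pot_handle t [243.2, 375.4] 0.63 [ 0.4646 -0.2511  0.119 ]
mat_top s [192.2, 140.2] 0.98 [ 0.456  -0.2665  0.004 ]
mat_top t [235.3, 359.6] 0.93 [ 0.484  -0.2413  0.004 ]
plate_center s [221.9, 239.3] 0.84 [ 0.6022 -0.0243  0.0325]
plate_center t [193.5, 280.7] 0.77 [ 0.5926 -0.0282  0.0325]
plunger_tip s [245.6, 244.9] 0.56 [ 0.6737 -0.0182  0.034 ]
plunger_tip t [161.8, 278.1] 0.46 [ 0.6773 -0.0212  0.034 ]
nest s [236.7, 236.7] 0.93 [ 0.6203 -0.0323  0.    ]
```

View pics/scene5z.png

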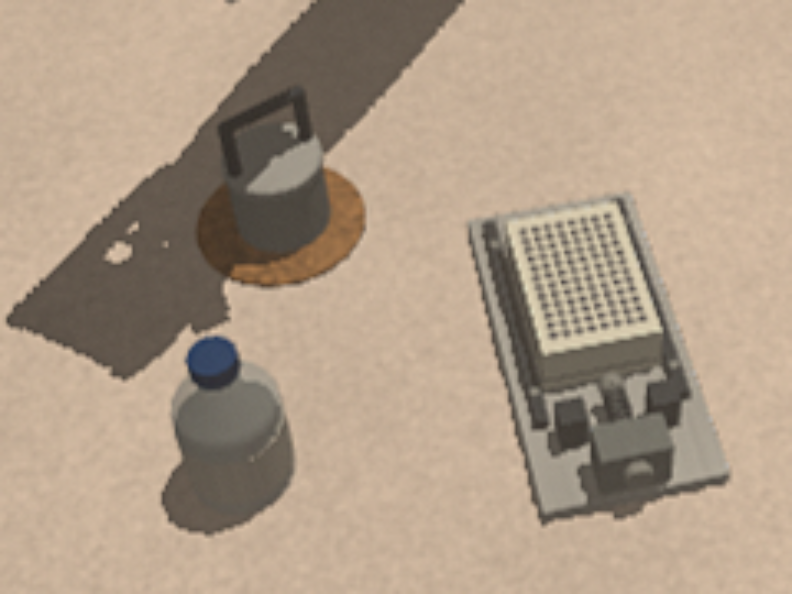

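View pics/top5z.png

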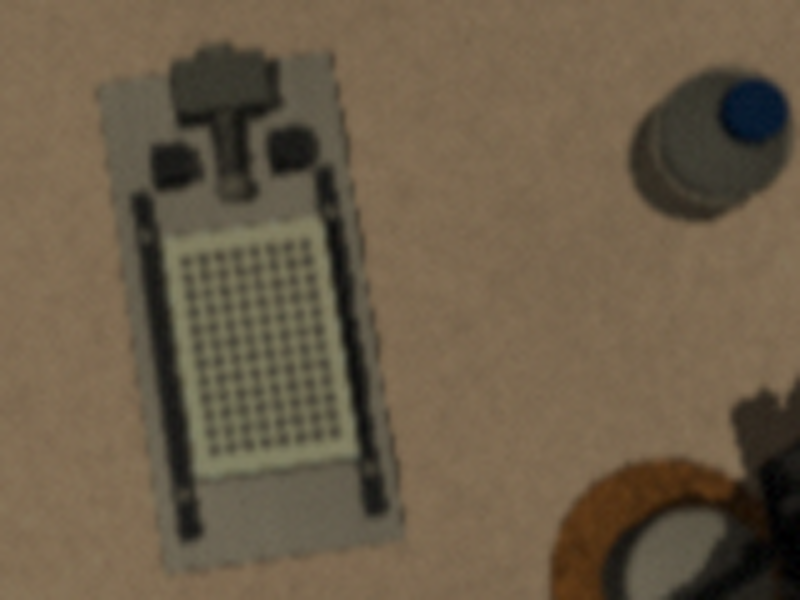

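Pot stands upright, free, in the middle of the mat. In the top zoom the plate top has corners (165,237),(323,216),(357,458),(200,476) and the deck (98,88),(330,53),(404,535),(167,570).

```bash
python3 - <<'E'
from h import *
from scipy.optimize import least_squares
np.set_printoptions(precision=4,suppress=True)
t=shot('top');g=shot('scene')
pt=lambda u:(np.array(u)+.5)/5-.5+[230,125]
ps=lambda u:(np.array(u)+.5)/3.3-.5+[60,130]
deckT=pt([(98,88),(330,53),(404,535),(167,570)]);plT=pt([(165,237),(323,216),(357,458),(200,476)])
D=np.array([(140,65),(140,-65),(-130,-65),(-130,65)])/1e3
P=np.array([(63.5,42.5),(63.5,-42.5),(-63.5,-42.5),(-63.5,42.5)])/1e3
# scene: deck corners far right(image) y+ etc
deckS=ps([(730,475),(543,520),(470,228)]);plS=ps([(662,333),(543,352),(508,222),(607,200)])
def W(x,q,z):
    c,s=np.cos(x[2]),np.sin(x[2]);return np.c_[x[0]+c*q[:,0]-s*q[:,1],x[1]+s*q[:,0]+c*q[:,1],np.full(len(q),z)]
for nm,use in (('both','ts'),('top','t'),('scene','s')):
    def r(x):
        o=[]
        pl=P+[x[3],x[4]]
        if 't' in use:o+=[proj(t,W(x,D,.012))-deckT,proj(t,W(x,pl,.053))-plT]
        if 's' in use:o+=[proj(g,W(x,D[:3],.012))-deckS,proj(g,W(x,pl,.053))-plS]
        return np.vstack(o).ravel()
    s=least_squares(r,[.61,-.028,.14,-.02,0]);x=s.x;print(nm,x,np.abs(s.fun).max())
    print('  near face mid',W(x,np.array([[x[3]-.0635,0]]),0)[0],'dir',np.cos(x[2]),np.sin(x[2]))
E
```

```text
both [ 0.6121 -0.0274  0.1474 -0.0226 -0.0008] 3.0080383182603896
  near face mid [ 0.527 -0.04   0.   ] dir 0.9891504876750161 0.1469057954346177
top [ 0.6098 -0.0265  0.1462 -0.0205 -0.0008] 1.1731097987466512
  near face mid [ 0.5267 -0.0388  0.    ] dir 0.989339029520337 0.1456306446726023
scene [ 0.6154 -0.0285  0.1508 -0.0253 -0.0003] 2.507258469799126
  near face mid [ 0.5276 -0.0418  0.    ] dir 0.9886474452642112 0.15025388172206558
```

>>> arm_command(deltas=[{"dx":0.0023,"dy":0.0206,"dz":0,"rx":0,"ry":0,"rz":6.58,"grip":-1},{"dx":0.0023,"dy":0.0206,"dz":0,"rx":0,"ry":0,"rz":6.58,"grip":-1},{"dx":0.0023,"dy":0.0206,"dz":0,"rx":0,"ry":0,"rz":6.58,"grip":-1},{"dx":0.0023,"dy":0.0206,"dz":0,"rx":0,"ry":0,"rz":6.58,"grip":-1},{"dx":0.0023,"dy":0.0206,"dz":0,"rx":0,"ry":0,"rz":6.58,"grip":-1},{"dx":0.0023,"dy":0.0206,"dz":0,"rx":0,"ry":0,"rz":6.58,"grip":-1},{"dx":0.0023,"dy":0.0206,"dz":0,"rx":0,"ry":0,"rz":6.58,"grip":-1},{"dx":0.0023,"dy":0.0206,"dz":0,"rx":0,"ry":0,"rz":6.58,"grip":-1},{"dx":0.0023,"dy":0.0206,"dz":0,"rx":0,"ry":0,"rz":6.58,"grip":-1},{"dx":0.0023,"dy":0.0206,"dz":0,"rx":0,"ry":0,"rz":6.58,"grip":-1}])

```text
clock: 13.07
ee_pos: [0.4936, -0.045, 0.2299]
ee_rot: [-0.123, 1.567, 0.122]
ft_force: [0.3, 0.3, -0.4]
finger_gap: 0.002
```

>>> arm_command(deltas=[{"dx":0,"dy":0,"dz":0,"rx":0,"ry":0,"rz":0,"grip":-1},{"dx":0,"dy":0,"dz":-0.02,"rx":0,"ry":0,"rz":0,"grip":-1},{"dx":0,"dy":0,"dz":-0.03,"rx":0,"ry":0,"rz":0,"grip":-1},{"dx":0,"dy":0,"dz":-0.03,"rx":0,"ry":0,"rz":0,"grip":-1},{"dx":0,"dy":0,"dz":-0.03,"rx":0,"ry":0,"rz":0,"grip":-1},{"dx":0,"dy":0,"dz":-0.02,"rx":0,"ry":0,"rz":0,"grip":-1},{"dx":0,"dy":0,"dz":-0.01,"rx":0,"ry":0,"rz":0,"grip":-1},{"dx":0,"dy":0,"dz":0,"rx":0,"ry":0,"rz":0,"grip":-1},{"dx":0,"dy":0,"dz":0,"rx":0,"ry":0,"rz":0,"grip":-1},{"dx":0,"dy":0,"dz":0,"rx":0,"ry":0,"rz":0,"grip":-1}])

```text
clock: 13.9
ee_pos: [0.495, -0.0465, 0.0917]
ee_rot: [-0.118, 1.565, 0.117]
ft_force: [0.2, -0.3, 0.3]
finger_gap: -0.001
```

```bash
python3 - <<'E'
from h import *
np.set_printoptions(precision=4,suppress=True)
s=manip.get_state();print(s['clock'],s['ee_pos'],s['ft_force'],s['finger_gap'])
R=cv2.Rodrigues(np.array(s['ee_rot']))[0];print(R[:,0],np.degrees(np.arctan2(R[1,1],R[0,1])))
f=shot('wrist','wrist6');print(proj(f,[s['ee_pos']]))
E
```

```text
13.9 [ 0.495  -0.0465  0.0917] [ 0.1832 -0.2634  0.2595] -0.000885157557557922
[ 0.0031 -0.0007 -1.    ] 98.57461760212834
[[260.5414 255.3492]]
```

View pics/wrist6.png

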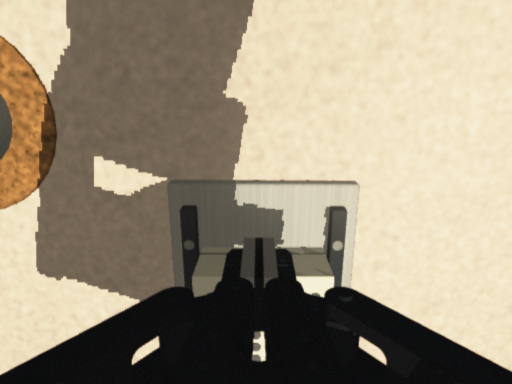

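Wrist view: the nest (columns 168–358, centre 263) is square to the fingers (column 259), so about 2.5 mm of +y shift is needed. I'll lower behind the plate.

>>> arm_command(deltas=[{"dx":0,"dy":0.0025,"dz":-0.02,"rx":0,"ry":0,"rz":0,"grip":-1},{"dx":0,"dy":0,"dz":-0.02,"rx":0,"ry":0,"rz":0,"grip":-1},{"dx":0,"dy":0,"dz":-0.015,"rx":0,"ry":0,"rz":0,"grip":-1},{"dx":0,"dy":0,"dz":-0.008,"rx":0,"ry":0,"rz":0,"grip":-1},{"dx":0,"dy":0,"dz":0,"rx":0,"ry":0,"rz":0,"grip":-1},{"dx":0,"dy":0,"dz":0,"rx":0,"ry":0,"rz":0,"grip":-1},{"dx":0.0099,"dy":0.0015,"dz":0,"rx":0,"ry":0,"rz":0,"grip":-1},{"dx":0.0049,"dy":0.0007,"dz":0,"rx":0,"ry":0,"rz":0,"grip":-1},{"dx":0,"dy":0,"dz":0,"rx":0,"ry":0,"rz":0,"grip":-1},{"dx":0,"dy":0,"dz":0,"rx":0,"ry":0,"rz":0,"grip":-1}])

```text
clock: 14.78
ee_pos: [0.5096, -0.0414, 0.0278]
ee_rot: [-0.119, 1.566, 0.118]
ft_force: [-0.2, -0.4, -1.0]
finger_gap: 0.0
```

>>> arm_command(deltas=[{"dx":0.003,"dy":0.0004,"dz":0,"rx":0,"ry":0,"rz":0,"grip":-1},{"dx":0.003,"dy":0.0004,"dz":0,"rx":0,"ry":0,"rz":0,"grip":-1},{"dx":0.003,"dy":0.0004,"dz":0,"rx":0,"ry":0,"rz":0,"grip":-1},{"dx":0.003,"dy":0.0005,"dz":0,"rx":0,"ry":0,"rz":0,"grip":-1},{"dx":0.003,"dy":0.0005,"dz":0,"rx":0,"ry":0,"rz":0,"grip":-1},{"dx":0.003,"dy":0.0005,"dz":0,"rx":0,"ry":0,"rz":0,"grip":-1},{"dx":0.002,"dy":0.0003,"dz":0,"rx":0,"ry":0,"rz":0,"grip":-1},{"dx":0.002,"dy":0.0003,"dz":0,"rx":0,"ry":0,"rz":0,"grip":-1},{"dx":0,"dy":0,"dz":0,"rx":0,"ry":0,"rz":0,"grip":-1},{"dx":0,"dy":0,"dz":0,"rx":0,"ry":0,"rz":0,"grip":-1}])

```text
clock: 15.62
ee_pos: [0.5306, -0.038, 0.0268]
ee_rot: [-0.118, 1.567, 0.118]
ft_force: [0.3, 0.6, -0.0]
finger_gap: 0.0
```

```bash
python3 - <<'E'
from h import *
np.set_printoptions(precision=4,suppress=True)
s=manip.get_state();print(s['clock'],s['ee_pos'],s['ft_force'],s['finger_gap'])
f=shot('scene','scene7')
a=cv2.imread('pics/scene7.png')[170:300,160:330];a=cv2.resize(a,None,fx=4.5,fy=4.5);cv2.imwrite('pics/scene7z.png',a)
E
```

```text
15.6167 [ 0.5306 -0.038   0.0268] [ 0.2828  0.6163 -0.03  ] 0.0002245223694517741
```

View pics/scene7z.png

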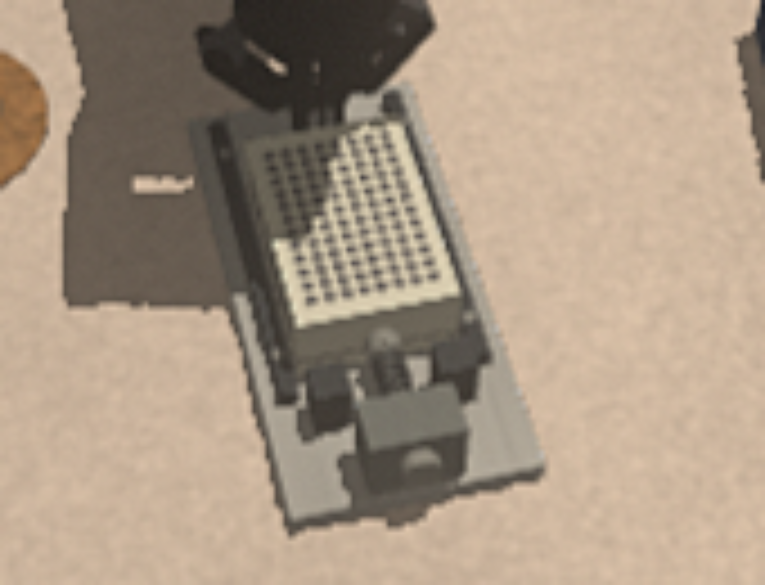

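The plate has been pushed close to the plunger tip (zoomed (385,345)), and the fingers are mid-face. I'll continue, watching the force.

>>> arm_command(deltas=[{"dx":0.002,"dy":0.0003,"dz":0,"rx":0,"ry":0,"rz":0,"grip":-1},{"dx":0.002,"dy":0.0003,"dz":0,"rx":0,"ry":0,"rz":0,"grip":-1},{"dx":0.002,"dy":0.0003,"dz":0,"rx":0,"ry":0,"rz":0,"grip":-1},{"dx":0.002,"dy":0.0003,"dz":0,"rx":0,"ry":0,"rz":0,"grip":-1},{"dx":0.001,"dy":0.0001,"dz":0,"rx":0,"ry":0,"rz":0,"grip":-1},{"dx":0.001,"dy":0.0001,"dz":0,"rx":0,"ry":0,"rz":0,"grip":-1},{"dx":0,"dy":0,"dz":0,"rx":0,"ry":0,"rz":0,"grip":-1},{"dx":0,"dy":0,"dz":0,"rx":0,"ry":0,"rz":0,"grip":-1},{"dx":0,"dy":0,"dz":0,"rx":0,"ry":0,"rz":0,"grip":-1},{"dx":0,"dy":0,"dz":0,"rx":0,"ry":0,"rz":0,"grip":-1}])

```text
clock: 16.5
ee_pos: [0.5391, -0.0367, 0.0266]
ee_rot: [-0.118, 1.571, 0.118]
ft_force: [-5.8, -0.5, 4.3]
finger_gap: 0.0
```

>>> arm_command(deltas=[{"dx":0.001,"dy":0.0001,"dz":0,"rx":0,"ry":0,"rz":0,"grip":-1},{"dx":0.001,"dy":0.0001,"dz":0,"rx":0,"ry":0,"rz":0,"grip":-1},{"dx":0.001,"dy":0.0001,"dz":0,"rx":0,"ry":0,"rz":0,"grip":-1},{"dx":0.001,"dy":0.0002,"dz":0,"rx":0,"ry":0,"rz":0,"grip":-1},{"dx":0.001,"dy":0.0002,"dz":0,"rx":0,"ry":0,"rz":0,"grip":-1},{"dx":0,"dy":0,"dz":0,"rx":0,"ry":0,"rz":0,"grip":-1},{"dx":0,"dy":0,"dz":0,"rx":0,"ry":0,"rz":0,"grip":-1},{"dx":0,"dy":0,"dz":0,"rx":0,"ry":0,"rz":0,"grip":-1},{"dx":0,"dy":0,"dz":0,"rx":0,"ry":0,"rz":0,"grip":-1},{"dx":0,"dy":0,"dz":0,"rx":0,"ry":0,"rz":0,"grip":-1}])

```text
clock: 17.33
ee_pos: [0.5436, -0.036, 0.0266]
ee_rot: [-0.118, 1.573, 0.119]
ft_force: [-7.7, -0.8, 5.4]
finger_gap: 0.002
```

>>> arm_command(deltas=[{"dx":0.001,"dy":0.0001,"dz":0,"rx":0,"ry":0,"rz":0,"grip":-1},{"dx":0.001,"dy":0.0001,"dz":0,"rx":0,"ry":0,"rz":0,"grip":-1},{"dx":0.001,"dy":0.0002,"dz":0,"rx":0,"ry":0,"rz":0,"grip":-1},{"dx":0.001,"dy":0.0002,"dz":0,"rx":0,"ry":0,"rz":0,"grip":-1},{"dx":0,"dy":0,"dz":0,"rx":0,"ry":0,"rz":0,"grip":-1},{"dx":0,"dy":0,"dz":0,"rx":0,"ry":0,"rz":0,"grip":-1},{"dx":0,"dy":0,"dz":0,"rx":0,"ry":0,"rz":0,"grip":-1},{"dx":0,"dy":0,"dz":0,"rx":0,"ry":0,"rz":0,"grip":-1},{"dx":0,"dy":0,"dz":0,"rx":0,"ry":0,"rz":0,"grip":-1},{"dx":0,"dy":0,"dz":0,"rx":0,"ry":0,"rz":0,"grip":-1}])

```text
clock: 18.17
ee_pos: [0.5473, -0.0354, 0.0265]
ee_rot: [-0.118, 1.573, 0.119]
ft_force: [-9.1, -1.3, 7.2]
finger_gap: -0.002
```

```bash
python3 - <<'E'
from h import *
f=shot('scene','scene8')
a=cv2.imread('pics/scene8.png')[170:300,160:330];a=cv2.resize(a,None,fx=4.5,fy=4.5);cv2.imwrite('pics/scene8z.png',a)
E
```

```text
(no output)
```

View pics/scene8z.png

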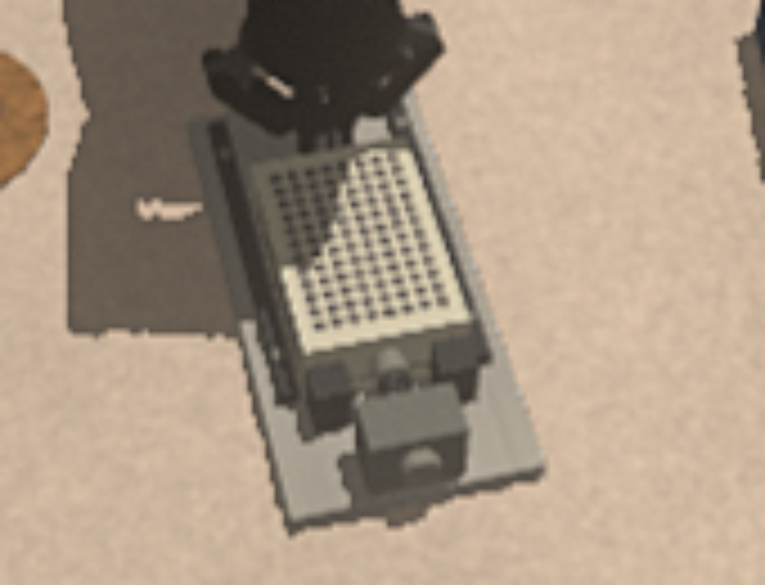

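Plate nearly touches the stops. The vertical friction on the tool is 7 N up, so I'll ease it with a slight rise while pushing.

>>> arm_command(deltas=[{"dx":0.001,"dy":0.0001,"dz":0.0005,"rx":0,"ry":0,"rz":0,"grip":-1},{"dx":0.001,"dy":0.0002,"dz":0.0005,"rx":0,"ry":0,"rz":0,"grip":-1},{"dx":0,"dy":0,"dz":0,"rx":0,"ry":0,"rz":0,"grip":-1},{"dx":0,"dy":0,"dz":0,"rx":0,"ry":0,"rz":0,"grip":-1},{"dx":0,"dy":0,"dz":0,"rx":0,"ry":0,"rz":0,"grip":-1},{"dx":0,"dy":0,"dz":0,"rx":0,"ry":0,"rz":0,"grip":-1},{"dx":0,"dy":0,"dz":0,"rx":0,"ry":0,"rz":0,"grip":-1},{"dx":0,"dy":0,"dz":0,"rx":0,"ry":0,"rz":0,"grip":-1},{"dx":0,"dy":0,"dz":0,"rx":0,"ry":0,"rz":0,"grip":-1},{"dx":0,"dy":0,"dz":0,"rx":0,"ry":0,"rz":0,"grip":-1}])

```text
clock: 19.05
ee_pos: [0.5479, -0.035, 0.0266]
ee_rot: [-0.118, 1.577, 0.119]
ft_force: [-11.4, -1.6, 5.3]
finger_gap: 0.0
```

>>> arm_command(deltas=[{"dx":0.001,"dy":0.0001,"dz":0.0003,"rx":0,"ry":0,"rz":0,"grip":-1},{"dx":0.001,"dy":0.0001,"dz":0.0003,"rx":0,"ry":0,"rz":0,"grip":-1},{"dx":0,"dy":0,"dz":0,"rx":0,"ry":0,"rz":0,"grip":-1},{"dx":0,"dy":0,"dz":0,"rx":0,"ry":0,"rz":0,"grip":-1},{"dx":0,"dy":0,"dz":0,"rx":0,"ry":0,"rz":0,"grip":-1},{"dx":0,"dy":0,"dz":0,"rx":0,"ry":0,"rz":0,"grip":-1},{"dx":0,"dy":0,"dz":0,"rx":0,"ry":0,"rz":0,"grip":-1},{"dx":0,"dy":0,"dz":0,"rx":0,"ry":0,"rz":0,"grip":-1},{"dx":0,"dy":0,"dz":0,"rx":0,"ry":0,"rz":0,"grip":-1},{"dx":0,"dy":0,"dz":0,"rx":0,"ry":0,"rz":0,"grip":-1}])

```text
clock: 19.88
ee_pos: [0.5478, -0.0349, 0.0266]
ee_rot: [-0.118, 1.582, 0.12]
ft_force: [-17.0, -2.3, 9.7]
finger_gap: -0.002
```

>>> arm_command(deltas=[{"dx":0.001,"dy":0.0001,"dz":0.0003,"rx":0,"ry":0,"rz":0,"grip":-1},{"dx":0.0005,"dy":0.0001,"dz":0,"rx":0,"ry":0,"rz":0,"grip":-1},{"dx":0,"dy":0,"dz":0,"rx":0,"ry":0,"rz":0,"grip":-1},{"dx":0,"dy":0,"dz":0,"rx":0,"ry":0,"rz":0,"grip":-1},{"dx":0,"dy":0,"dz":0,"rx":0,"ry":0,"rz":0,"grip":-1},{"dx":0,"dy":0,"dz":0,"rx":0,"ry":0,"rz":0,"grip":-1},{"dx":0,"dy":0,"dz":0,"rx":0,"ry":0,"rz":0,"grip":-1},{"dx":0,"dy":0,"dz":0,"rx":0,"ry":0,"rz":0,"grip":-1},{"dx":0,"dy":0,"dz":0,"rx":0,"ry":0,"rz":0,"grip":-1},{"dx":0,"dy":0,"dz":0,"rx":0,"ry":0,"rz":0,"grip":-1}])

```text
clock: 20.72
ee_pos: [0.5478, -0.0348, 0.0267]
ee_rot: [-0.118, 1.586, 0.12]
ft_force: [-21.5, -3.1, 12.0]
finger_gap: -0.002
```

```bash
python3 - <<'E'
from h import *
s=manip.get_state();print(s['clock'],s['ee_pos'],s['ft_force'],s['torque'])
f=shot('scene','scene9')
a=cv2.imread('pics/scene9.png')[170:300,160:330];a=cv2.resize(a,None,fx=4.5,fy=4.5);cv2.imwrite('pics/scene9z.png',a)
f=shot('wrist','wrist9')
E
```

```text
20.7167 [ 0.54781184 -0.03480766  0.02665982] [-21.53546693  -3.12852864  12.03773059] [-0.49264614  3.23005363  0.0057666 ]
```

View pics/scene9z.png

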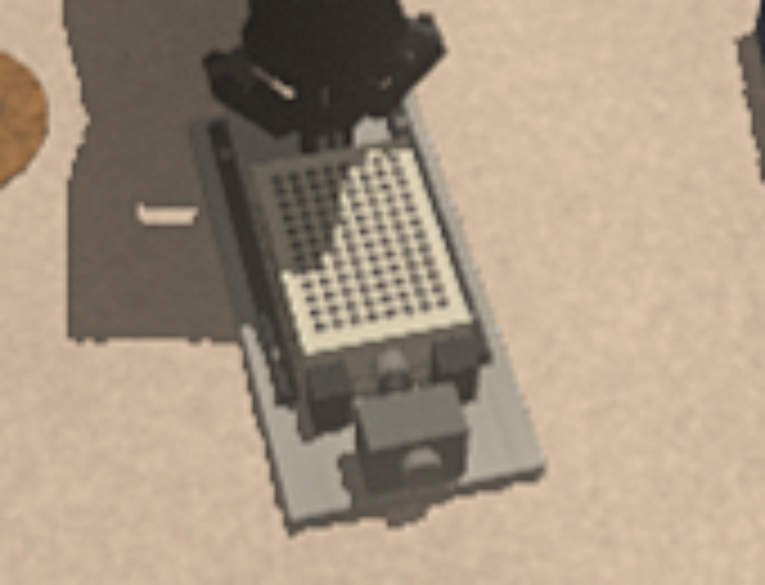

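View pics/wrist9.png

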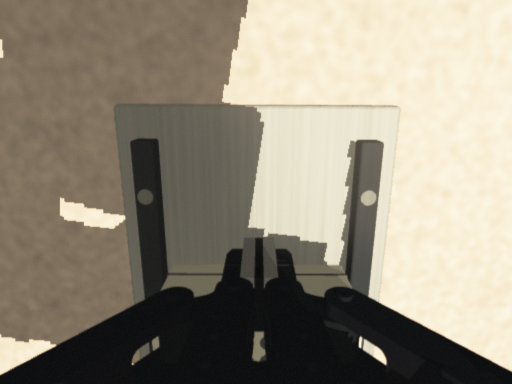

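The TCP has stopped advancing while force rose from 11 to 21.5 N, so the plate is on the stops. In the wrist view its near edge is horizontal (row ~272). I'll check flatness and yaw numerically, and the pot as well.

```bash
python3 - <<'E'
from h import *
np.set_printoptions(precision=4,suppress=True)
from scipy.optimize import least_squares
g=shot('scene','scene10');t=shot('top','top10')
s=manip.get_state();print(s['clock'],s['ft_force'])
ps=lambda u:(np.array(u)+.5)/4.5-.5+[160,170]
pl=ps([(472,322),(303,352),(258,170),(405,147)])
deck=ps([(545,468),(290,527)])
D=np.array([(140,65),(140,-65)])/1e3
P=np.array([(63.5,42.5),(63.5,-42.5),(-63.5,-42.5),(-63.5,42.5)])/1e3
def W(x,q,z):
    c,s=np.cos(x[2]),np.sin(x[2]);return np.c_[x[0]+c*q[:,0]-s*q[:,1],x[1]+s*q[:,0]+c*q[:,1],np.full(len(q),z)]
x0=[.6154,-.0285,.1508]
print(proj(g,W(x0,P+[.0115,0],.053))-pl, proj(g,W(x0,D,.012))-deck)
print('lift 4mm far end would shift', proj(g,W(x0,P+[.0115,0],.057))[:2]-proj(g,W(x0,P+[.0115,0],.053))[:2])
for n,z in (('pot_center',.039),('pot_handle',.119)):
  for i in (g,t):
    for q in manip.pinpoint(i,n)[:1]: print(n,q['centre'],q['p'],atz(i,q['centre'],z))
a=g['img'][130:310,60:300,::-1];cv2.imwrite('pics/s10z.png',cv2.resize(a,None,fx=3.3,fy=3.3))
a=t['img'][125:275,230:410,::-1];cv2.imwrite('pics/t10z.png',cv2.resize(a,None,fx=4,fy=4,interpolation=cv2.INTER_CUBIC))
E
```

```text
20.9167 [-22.0103  -3.1269  12.114 ]
[[ 0.0938  1.1864]
 [ 0.4041  2.1454]
 [-1.6306  0.3281]
 [ 0.4258 -1.0755]] [[1.1274 0.9123]
 [0.2784 0.3838]]
lift 4mm far end would shift [[ 0.0623 -1.0948]
 [-0.0384 -1.09  ]]
pot_center [187.4, 144.0] 0.91 [ 0.4738 -0.2511  0.039 ]
pot_center [239.1, 370.0] 0.85 [ 0.4741 -0.2597  0.039 ]
pot_handle [162.8, 139.9] 0.68 [ 0.4692 -0.2495  0.119 ]
pot_handle [240.3, 375.1] 0.76 [ 0.4715 -0.2505  0.119 ]
```

View pics/s10z.png

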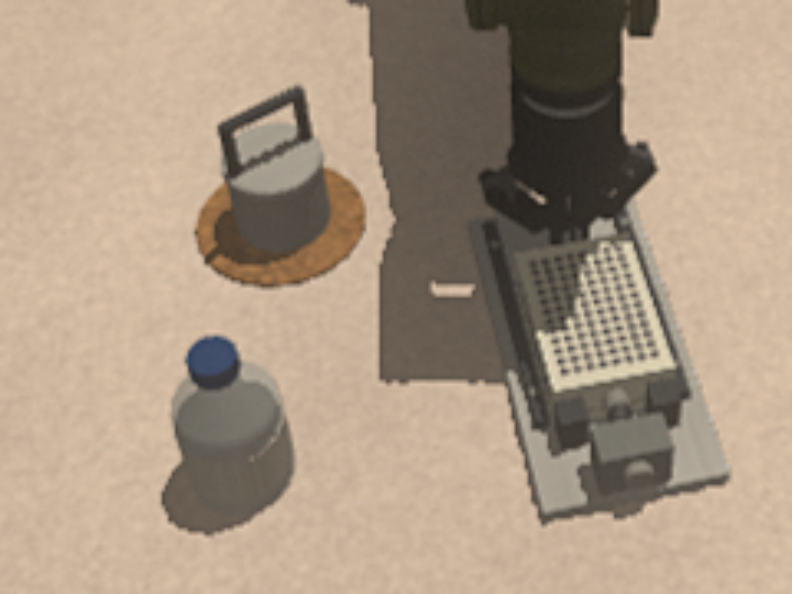

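View pics/t10z.png

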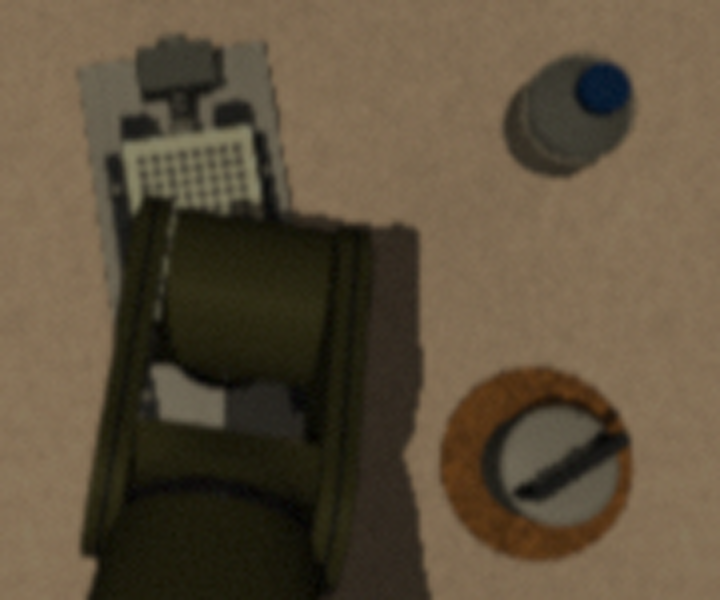

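Pot and bystanders look fine. The far plate edge sits 1–2 px higher than predicted, so I'll check with an overlay for a lifted far end.

```bash
python3 - <<'E'
from h import *
g=shot('scene')
def W(x,q):
    q=np.array(q,float);c,s=np.cos(x[2]),np.sin(x[2]);return np.c_[x[0]+c*q[:,0]-s*q[:,1],x[1]+s*q[:,0]+c*q[:,1],q[:,2]]
S=8;x0,y0=185,185
a=cv2.resize(np.ascontiguousarray(g['img'][y0:y0+75,x0:x0+100,::-1]),None,fx=S,fy=S,interpolation=cv2.INTER_CUBIC)
b=a.copy()
x=[.6145,-.0282,.148]
def box(x1,x2,y1,y2,z1,z2,col):
    q=np.array([(X,Y,Z) for X in(x1,x2) for Y in(y1,y2) for Z in(z1,z2)]);p=(proj(g,W(x,q))-[x0,y0]+.5)*S-.5
    for i in range(8):
        for k in (1,2,4):
            if not i&k: cv2.line(b,tuple(p[i].astype(int)),tuple(p[i|k].astype(int)),col,1)
box(-.13,.14,-.065,.065,0,.012,(0,255,255))
for sy in(-1,1): box(.075,.095,sy*.032-.01,sy*.032+.01,.012,.042,(0,0,255)); box(-.115,.075,sy*.045,sy*.0525,.012,.022,(255,0,255))
box(-.052,.075,-.0425,.0425,.012,.053,(0,255,0))
cv2.imwrite('pics/ov.png',b);cv2.imwrite('pics/ov0.png',a)
E
```

```text
(no output)
```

View pics/ov.png

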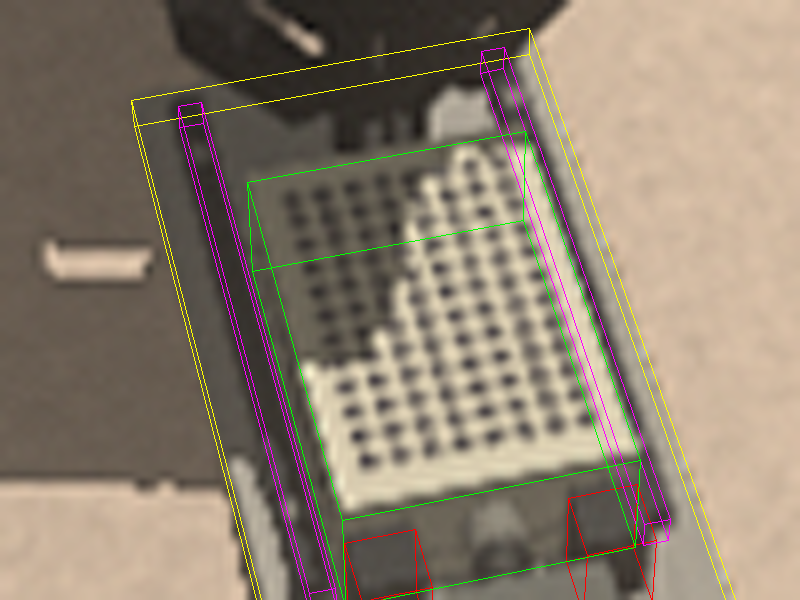

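View pics/ov0.png

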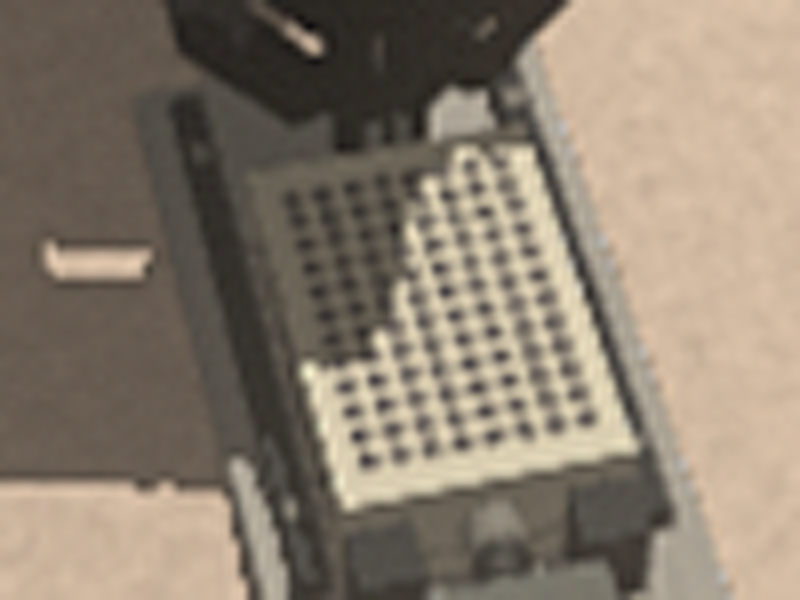

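The overlay is offset from the image by the same ~10 zoomed px (1.2 real px) at near rail, near plate corner and far plate corner. That means the plate is flat, square and at home; the offset is calibration. I'll hand in while holding.

```bash
python3 - <<'E'
from h import *
s=manip.get_state();print(s['clock'],s['ee_pos'],s['ft_force'],s['joint_vel'])
print(manip.finish_job())
E
```

```text
21.1667 [ 0.54781005 -0.03481011  0.02666037] [-20.73583901  -2.51012086  10.43140185] [0.00099731 0.00015869 0.00026832 0.00037044 0.00013626 0.00216947]
the job is handed in; nothing more can be done
None
```

I lifted the pot off the plate by its handle, set it down upright near the middle of the cork mat and let go. Then I pushed the plate onto the two hard stops with shut fingers, and handed in at 21.2 s while still pressing. The station gave no verdict.

Last checks:
- **Press:** The wrist reads about 21 N along the nest, slightly above the 15 to 20 N recommended. The tool stopped advancing while the force climbed from 11 to 21 N, so the plate is on the stops. Stop force and plunger travel can't be read directly. There is also about 10 N of upward friction force on the fingers.
- **Plate position:** The far plate edge first looked 1 to 2 px too high, which could have meant a lifted far end. An overlay of the model showed the same offset of about 1 px on the rail and the plate corners I compared. I put that down to calibration and took the plate as flat, square and home.
- **Pot:** It stands upright and untouched. Most estimates put it within about 3 mm of the mat centre. One top-camera reading of the pot centre was about 8 mm off, still well inside the 29 mm limit.
- **Other items:** The bottle looked unmoved in the last pictures. The tip box and tube rack were not in those crops, but the arm never came near them at low height.

Two early move commands were refused because rows lacked some keys. Nothing moved.

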